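Open the squeeze-and-turn canister

ROBOT

A 6-joint arm with a two-finger parallel gripper is mounted at the origin on a cart in front of the work surface, level with it; the furniture and walls round the work are solid. World frame = base frame: x ahead of the robot, y to its left, z up, the work surface at z = 0. Lengths are in m, angles in degrees, forces in N, time in s.
With the tool pointing down it reaches from about 0.3 to 0.775 m from the base axis. Payload 14.6 kg.
Tool frame: the origin (TCP) lies midway between the tips of the shut fingers; the grasp point (between the pads) lies 19 mm behind it; z points along the fingers, y is the line along which they close (so a half turn about z gives the same grasp; the last joint's range is limited). The gripper opens to 85 mm and grips with 20 to 120 N. Pads are 22 mm wide; open, the fingers measure 114 mm over their backs; the gripper's body (76 mm by 85 mm) begins 54 mm behind the grasp point. The pads swing forward as they close: fully open they stand 13 mm farther back than shut.
Start: joints at [-73.086, 17.183, 87.147, -0, 75.671, -3.816], TCP at [0.195, -0.514, 0.231] pointing down, gripper open.
Joint ranges: [-173.82, 173.82], [-45.26, 126.66], [13.44, 144.39], [-59.66, 239.66], [0, 175.72], [-146.38, 146.38]. Speed limits (degrees/s): [127.2, 127.2, 147.25, 180, 180, 180].

INTERFACE

Orientations are given as a 3x3 rotation matrix whose columns are the frame's x, y, z axes.
In Python, from cell import readout, capture, get_calibration, env gives the robot as it stands.
- The arm moves only by the tool jog_arm, never from a script. Its argument "motion" is a list that holds one entry, the list of rows, each a list of 7 numbers: the opening in per cent of the stroke, from 0 (shut) to 100 (fully open), then the shift along the tool's x, y, z in m, then the turn, a rotation vector about the tool's x, y, z in rad. A call has 1 to 12 rows; each row is the pose to reach, as a shift and turn from the pose commanded when the call began, along the tool's axes at that moment; what a row does not reach only later rows make up. A row lasts 1/12 s, in which the tool goes at most 41.7 mm and 7.16 degrees, less where a joint would pass 70% of its speed; a pose out of reach is approached as far as the arm can. A call with a gripper value outside its range is refused whole. The fingers move at their own pace and stop on an object; the grip force is fixed at half the most. Time passes only in rows, so rows that repeat a pose let the fingers close. It gives the time, the measured TCP pose, the force, the opening and the grip force at its end, in the units of the state.
- readout.sense(): the state, without advancing time (a new reading comes with each control period).
- capture(name): name is "scene" or "top"; returns the picture (420x560x3 uint8, red, green, blue); there is no depth.
- get_calibration(name): a dict with "fx", "fy", "cx", "cy" (pixels), "R" (3x3) and "t" (3): a world point X has camera coordinates R X + t. Camera axes: x right, y down, z forward; pixel columns grow to the right and rows downward; lengths in m; the calibration is good to about 2 mm. A picture is of the moment at which its call begins. get_calibration takes no time and is no camera call.
- env.close_job(): hands the job in; it is judged then, once.
The state is a dict: "clock": time; "joint_pos": joint angles; "qd": joint speeds; "tau": joint torques, N m; "eef_pos": TCP position; "orientation": TCP orientation; "contact_force": force on the tool from outside, world axes, zero at the start; "wrist_torque": the same for the moment, N m; "width": opening from 0.0 (shut) to 1.0 (fully open); "finger_force": force on a finger pad.
Only numpy, scipy, OpenCV 4.12 (cv2) and the standard library are available. Lean on these libraries where they do the work, as an engineer would, in place of code of your own. Each camera call takes 0.05 s, during which the arm holds its last target. There are 200 camera calls.

TASK

Open the additive canister: squeeze the two side tabs of its cap together and, keeping them squeezed, turn the cap anticlockwise until you feel it come up against its stop, then lift it straight off and stand it upright in the shallow metal tray. Do not force or drop the cap, and leave the other things on the table where they are.

Things in the scene. Friction and masses are not known exactly. Their poses are not given: they have to be found in the camera images.
- canister: aluminium canister, 88 mm across, on a 120 x 120 x 12 mm plywood board screwed down (cannot move). Origin: centre of the board's underside, z up; its flat deck lies 72 mm above. On the deck a collar ring, 6 mm high, radius 27 (inner) to 33 mm, has two notches, at its +y and -y sides.
- cap: round black cap on the canister, 46 mm across, 40 mm high, 75 to 115 g, loose but locked at the start. Origin: centre of its underside, which rests on the canister's deck; z is its axis, up. Two grey spring tabs stand out at its own +y and -y sides. It has about 1.5 mm of radial play on the neck. More than 45 N on the canister or 60 N on the tray damages it.
- cap_grip (a point): point on the cap's axis at mid-height of the tabs, 24 mm above the cap's origin, axes as the cap's. Tab pads: 22 mm wide along x, 9 to 38 mm above the cap's underside, outer faces at y = +-30.5 mm (61 mm apart) when out, 49 mm apart when fully in (6 mm travel each; 5 N at first touch, 10 N fully in).
- cap_foot (a point): bottom of the +y tab, at the collar. Each tab's foot sits in a notch of the collar and blocks turning until its tab is pressed in about 4 mm or more: press both fully in and hold. Let go, they spring out again.
- canister_deck (a point): centre of the deck, under the cap. With the tabs held in, the cap turns anticlockwise (from above) till inner lugs meet a hard stop 20 to 84 degrees from the start, hidden and different each time; 0.2 to 0.3 N m is a clear stop, 0.6 N m is too much. It lifts off only at the stop or up to some 5 degrees before it; elsewhere lugs hold it after 2 to 3 mm of lift.
- tray: shallow square aluminium tray, 150 x 150 mm, walls 11 mm high, floor and walls 4 mm thick, fixed. Origin: centre of its underside.
- dropper: amber dropper bottle, 33 mm across, 104 mm high, bystander. Origin: centre of underside.
- scent_jar: small sample jar, 53 mm across, 70 mm high, bystander. Origin: centre of underside.
- empty_jar: empty amber jar, 66 mm across, 70 mm high, bystander. Origin: centre of underside.
- tape: roll of packing tape lying flat, 104 mm across, 24 mm high, bystander. Origin: centre of underside.
- lid: flat round tin lid lying on the table, 71 mm across, 13 mm high, bystander. Origin: centre of underside.
- marker: black marker lying on the table, 128 mm long, 19 mm thick, bystander. Origin: its underside's centre.
- trimmer: steel wick trimmer (long scissors) lying on the table, 176 mm long, 9 mm high, bystander. Origin: its underside's centre.
Things that resemble listed ones, but are neither listed nor needed, are in the scene too. Leave any green or orange look-alike of the cap alone.

How it is judged:
By the outcome, as a careful person would: the job done as asked, in the order asked, and still so for the second after the job is handed in, with the robot touching nothing.
It also fails if it takes over 72 s, if anything falls off the work surface, if the arm or the gripper's body presses on something with over 40 N, if the wrist force passes 120 N, or if a joint passes its speed limit or range.

## Working session

There is one attempt and no reset: what is moved stays moved. The work goes in short steps, Python scripts to look and compute and a tool call to move; the robot and the scene stay as the last step left them, time stands still between calls to the robot, and variables do not carry over. Pictures are saved under pics/ and viewed, at most 10 in all, crops included, and the job is handed in when it is done.

Besides the shell and the picture viewer there is one more tool, called after ">>>" as name([rows], argument=value, ...), one row to a line, values as JSON. jog_arm: Moves the arm, as the interface text tells. Its arguments: {"type":"object","properties":{"motion":{"type":"array"}},"required":["motion"]}

```bash
mkdir -p pics; cat > h.py <<'E'
import numpy as np, cv2
from cell import readout, capture, get_calibration, env
def snap(n,f):
    im=cv2.cvtColor(capture(n),cv2.COLOR_RGB2BGR); cv2.imwrite('pics/'+f,im); return im
def ray(n,u,v,z):
    c=get_calibration(n); R=np.array(c['R']); t=np.array(c['t'])
    d=R.T@np.array([(u-c['cx'])/c['fx'],(v-c['cy'])/c['fy'],1]); o=-R.T@t
    return o+d*(z-o[2])/d[2]
def proj(n,X):
    c=get_calibration(n); p=np.array(c['R'])@np.array(X)+np.array(c['t'])
    return c['fx']*p[0]/p[2]+c['cx'], c['fy']*p[1]/p[2]+c['cy']
E
python3 - <<'E'
from h import *
a=snap('scene','s0.png'); b=snap('top','t0.png')
for n in('scene','top'):
    c=get_calibration(n);print(n,c['fx'],-np.array(c['R']).T@np.array(c['t']));
s=readout.sense();print(s['clock'],s['orientation'],s['width'])
E
```

```text
scene 534.294628396152 [-0.47199588  0.74076462  0.69648565]
top 403.0666477906005 [ 0.3382327  -0.08567813  1.09412302]
0.1 [[ 9.35248615e-01  3.53991455e-01 -2.80196544e-04]
 [ 3.53991557e-01 -9.35248122e-01  9.63531765e-04]
 [ 7.90287199e-05 -1.00032896e-03 -9.99999497e-01]] 0.9997460290560145
```

View pics/s0.png

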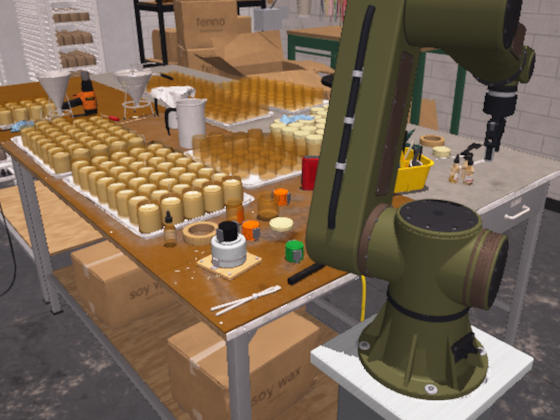

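View pics/t0.png

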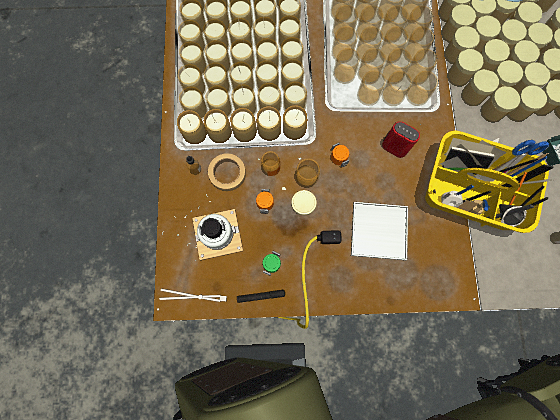

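Scene view: the black cap is on the canister at (228,230), with the trimmer and marker in front of it. Top view: the cap is at about (212,230) and the tray at (380,231). Things that could be taken for the cap are the orange ones at top (264,201) and (340,153), the green one at (271,263) and the black charger block at (330,237). I choose the black one on the aluminium canister on the plywood board. Next I measure it and check it in a close crop.

```bash
python3 - <<'E'
from h import *
a=cv2.imread('pics/s0.png'); b=cv2.imread('pics/t0.png')
A=cv2.resize(a[205:285,190:270],(480,480)[:2],interpolation=cv2.INTER_CUBIC)[:, :400]
B=cv2.resize(b[200:265,185:250],(400,400),interpolation=cv2.INTER_CUBIC)
o=np.zeros((480,800,3),np.uint8);o[:, :400]=A;o[:400,400:]=B;cv2.imwrite('pics/c1.png',o)
# board: orange-ish light wood in top
h=cv2.cvtColor(b,cv2.COLOR_BGR2HSV)
print('wood',h[250,200],h[214,200],'table',h[275,200])
def big(m,x0,y0,x1,y1):
    k=np.zeros_like(m);k[y0:y1,x0:x1]=m[y0:y1,x0:x1]
    c,_=cv2.findContours(k,cv2.RETR_EXTERNAL,cv2.CHAIN_APPROX_NONE);return max(c,key=cv2.contourArea)
m=((h[...,2]>165)).astype(np.uint8)
for n,box,z in(('board',(180,200,255,270),.012),('tray',(340,195,420,265),.011)):
    c=big(m,*box);r=cv2.minAreaRect(c);P=cv2.boxPoints(r)
    W=np.array([ray('top',*p,z) for p in P]);print(n,r,W.round(4).tolist(),'ctr',W.mean(0).round(4),'sides',np.linalg.norm(np.diff(W,axis=0),axis=1).round(3))
    e=W[1]-W[0];print('yaw mod90',np.degrees(np.arctan2(e[1],e[0]))%90)
for z in(.072,.112):print(z,ray('top',211,228,z))
E
```

```text
wood [ 22 107 243] [ 17 157 141] table [ 16 171 143]
board ((215.95095825195312, 234.14193725585938), (42.69567108154297, 46.30085372924805), 78.11134338378906) [[0.5794, 0.1632, 0.012], [0.6026, 0.0389, 0.012], [0.486, 0.0156, 0.012], [0.4641, 0.1371, 0.012]] ctr [0.533  0.0887 0.012 ] sides [0.126 0.119 0.123]
yaw mod90 10.571569266822053
tray ((380.0282897949219, 230.4061279296875), (55.27070236206055, 55.03288650512695), 2.726311206817627) [[0.4603, -0.2748, 0.011], [0.6125, -0.2926, 0.011], [0.6004, -0.4452, 0.011], [0.4487, -0.4227, 0.011]] ctr [ 0.5305 -0.3588  0.011 ] sides [0.153 0.153 0.153]
yaw mod90 83.31552832604808
0.072 [0.53796845 0.09191652 0.072     ]
0.112 [0.53015194 0.08496649 0.112     ]
```

View pics/c1.png

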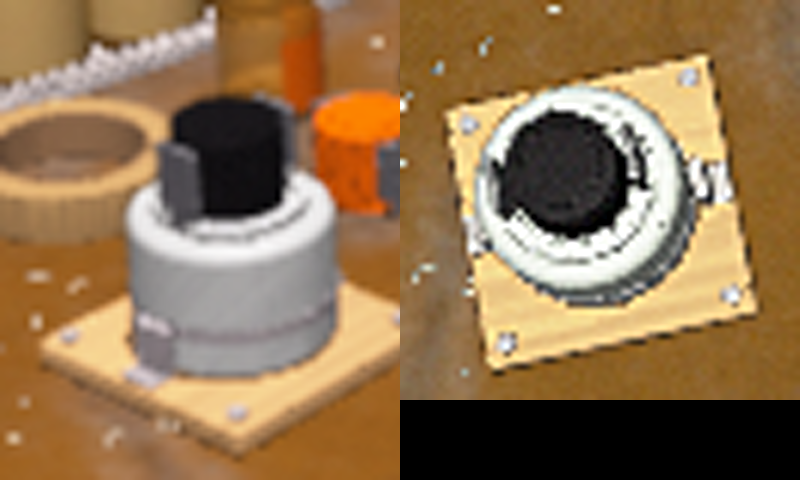

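The crop confirms the choice: a black cap with grey tabs at crop-left (180,150) and (288,105) in the scene half. In the top half the tabs lie left and right of the cap, roughly along world y. Next I work out the cap axis and tab heading.

```bash
python3 - <<'E'
from h import *
a=cv2.imread('pics/s0.png'); b=cv2.imread('pics/t0.png')
# scene tab tops (crop/6 + offset)
P=[ray('scene',190+x/6-.4,205+y/6-.4,.110) for x,y in((160,143),(200,152),(268,96),(298,101))]
P=np.array(P);print(P.round(4)); d=P[:2].mean(0)-P[2:].mean(0);print('tabs mid',P.mean(0),'yaw',np.degrees(np.arctan2(d[1],d[0]))-90,np.linalg.norm(d))
g=cv2.cvtColor(b,cv2.COLOR_BGR2GRAY)
def blob(im,n,box,th,z):
    x0,y0,x1,y1=box;k=cv2.resize(im[y0:y1,x0:x1],None,fx=4,fy=4,interpolation=cv2.INTER_CUBIC)
    m=cv2.morphologyEx((k<th).astype(np.uint8),cv2.MORPH_OPEN,np.ones((15,15)))
    c=max(cv2.findContours(m,0,1)[0],key=cv2.contourArea);e=cv2.minEnclosingCircle(c);M=cv2.fitEllipse(c)
    u,v=x0+(M[0][0]-1.5)/4,y0+(M[0][1]-1.5)/4;print(n,u,v,M[1],ray(n,u,v,z))
blob(g,'top',(200,215,225,243),75,.105)
gs=cv2.cvtColor(a,cv2.COLOR_BGR2GRAY)
# scene: black silhouette centre -> mid height
blob(gs,'scene',(212,220,242,243),55,.094)
# canister rim top in top view: white disc
h=cv2.cvtColor(b,cv2.COLOR_BGR2HSV);m=((h[...,1]<60)&(h[...,2]>110)).astype(np.uint8);k=np.zeros_like(m);k[205:255,190:240]=m[205:255,190:240]
k=cv2.morphologyEx(k,cv2.MORPH_CLOSE,np.ones((9,9)));c=max(cv2.findContours(k,0,1)[0],key=cv2.contourArea)
M=cv2.fitEllipse(c);print('canister',M,ray('top',*M[0],.06))
print('deck proj', [proj('top',[.525,.085,z]) for z in (.012,.072,.112)])
s=readout.sense();print(np.array(s['eef_pos']).round(4))
E
```

```text
[[0.5399 0.1162 0.11  ]
 [0.5224 0.1084 0.11  ]
 [0.5474 0.057  0.11  ]
 [0.5352 0.0502 0.11  ]]
tabs mid [0.5362243  0.08291537 0.11      ] yaw 9.816678104463492 0.05955520798563068
top 211.23300743103027 227.97888088226318 (77.10650634765625, 83.78058624267578) [0.5315559  0.08560274 0.105     ]
scene 228.5211238861084 230.23145484924316 (70.78578186035156, 86.20153045654297) [0.53890452 0.08141275 0.094     ]
canister ((213.5103759765625, 231.37789916992188), (34.272945404052734, 44.457984924316406), 76.7680435180664) [0.53116905 0.08738218 0.06      ]
deck proj [(np.float64(217.30148907042135), np.float64(236.74956457609267)), (np.float64(213.64238650703476), np.float64(232.87950381360739)), (np.float64(210.96482104992563), np.float64(230.0475687051929))]
[ 0.1946 -0.5142  0.2308]
```

>>> jog_arm([
  [[100,0.03,-0.025,0,0,0,0.01],[100,0.06,-0.05,0,0,0,0.02],[100,0.09,-0.075,0,0,0,0.03],[100,0.12,-0.1,0,0,0,0.04],[100,0.15,-0.125,0,0,0,0.05],[100,0.18,-0.15,0,0,0,0.06],[100,0.21,-0.175,0,0,0,0.07],[100,0.24,-0.2,0,0,0,0.08],[100,0.27,-0.225,0,0,0,0.09],[100,0.3,-0.25,0,0,0,0.1],[100,0.3,-0.25,0,0,0,0.1],[100,0.3,-0.25,0,0,0,0.1]],
])

```text
clock: 1.1
eef_pos: [0.3873, -0.1729, 0.2311]
orientation: [[0.965, 0.263, -0.0], [0.263, -0.965, 0.0], [-0.0, -0.0, -1.0]]
contact_force: [-0.4, 0.1, 1.0]
width: 1.003
finger_force: 0.0
```

>>> jog_arm([
  [[100,0.025,-0.018,0,0,0,0.01],[100,0.05,-0.036,0,0,0,0.02],[100,0.075,-0.054,0,0,0,0.03],[100,0.1,-0.072,0,0,0,0.04],[100,0.13,-0.09,0,0,0,0.05],[100,0.16,-0.11,0,0,0,0.06],[100,0.18,-0.13,0,0,0,0.07],[100,0.2,-0.14,0,0,0,0.08],[100,0.21,-0.145,0,0,0,0.087],[100,0.21,-0.145,0,0,0,0.087],[100,0.21,-0.145,0,0,0,0.087]],
])

```text
clock: 2.02
eef_pos: [0.5518, 0.0188, 0.2308]
orientation: [[0.985, 0.173, -0.001], [0.173, -0.985, -0.0], [-0.001, 0.0, -1.0]]
contact_force: [-0.7, 0.3, 0.4]
width: 1.001
finger_force: 0.0
```

```bash
cat >> h.py <<'E'
def togo(x,y,z,yaw):
    s=readout.sense();R=np.array(s['orientation']);p=np.array(s['eef_pos'])
    cur=np.degrees(np.arctan2(R[1,1],R[0,1]))
    print('t',s['clock'],'p',p.round(4),'yaw_y',cur.round(2),'q6',round(s['joint_pos'][5],1),'F',np.array(s['contact_force']).round(1),'T',np.array(s['wrist_torque']).round(3),'w',round(s['width'],3),'ff',s['finger_force'])
    print('shift',(R.T@(np.array([x,y,z])-p)).round(4),'turn z',round(-np.radians(yaw-cur),4),'tilt',R[:,2].round(4))
E
python3 - <<'E'
from h import *
togo(.533,.085,.2,-80)
E
```

```text
t 2.0167 p [0.5518 0.0188 0.2308] yaw_y -80.01 q6 78.2 F [-0.7  0.3  0.4] T [0.005 0.036 0.02 ] w 1.001 ff 0.0
shift [-0.007  -0.0685  0.0308] turn z -0.0002 tilt [-1.e-03 -2.e-04 -1.e+00]
```

>>> jog_arm([
  [[100,-0.002,-0.02,0.01,0,0,0],[100,-0.004,-0.045,0.02,0,0,0],[100,-0.007,-0.0685,0.04,0,0,0],[100,-0.007,-0.0685,0.06,0,0,0],[100,-0.007,-0.0685,0.08,0,0,0],[100,-0.007,-0.0685,0.09,0,0,0],[100,-0.007,-0.0685,0.09,0,0,0]],
])

```text
clock: 2.6
eef_pos: [0.5321, 0.0849, 0.1396]
orientation: [[0.985, 0.173, -0.003], [0.173, -0.985, -0.0], [-0.003, -0.0, -1.0]]
contact_force: [0.4, -0.7, -0.5]
width: 1.0
finger_force: 0.0
```

```bash
python3 - <<'E'
from h import *
a=snap('scene','s1.png');b=snap('top','t1.png')
togo(.533,.085,.079,-80)
o=np.zeros((480,800,3),np.uint8);o[:, :400]=cv2.resize(a[180:276,190:270],(400,480),interpolation=2);o[:400,400:]=cv2.resize(b[195:275,175:255],(400,400),interpolation=2);cv2.imwrite('pics/c2.png',o)
E
```

```text
t 2.7 p [0.5335 0.0853 0.1421] yaw_y -80.05 q6 85.3 F [-0.   0.5  0.8] T [-0.019 -0.003  0.   ] w 1.001 ff 0.0
shift [-0.0005  0.0002  0.0631] turn z -0.0009 tilt [ 6.e-04 -0.e+00 -1.e+00]
```

View pics/c2.png

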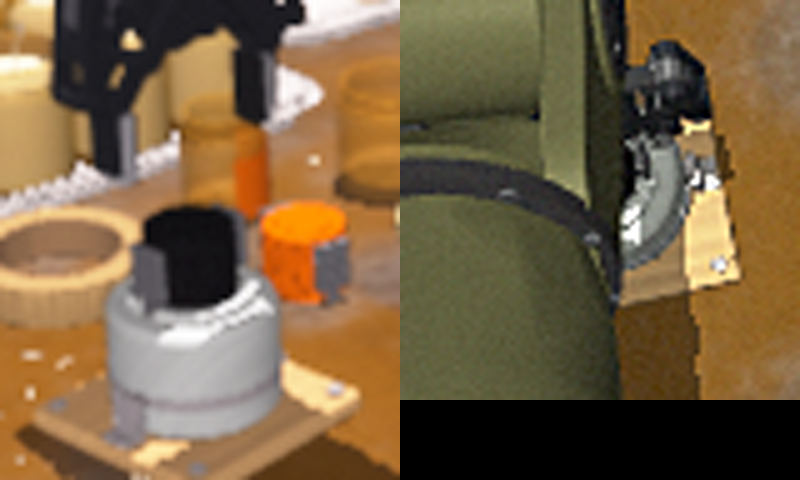

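The crop shows the open fingers straddling the cap in line with the tabs: finger tips at crop (120,178) and (255,120), cap at (195,255). I'll refine the axis from the board corners in both views.

```bash
python3 - <<'E'
from h import *
k=65/400
T=np.array([ray('top',185+(x-400)*k-.4,200+y*k-.4,.012) for x,y in((447,112),(708,57),(757,313),(492,370))]);print('top board',T.mean(0).round(4),T.round(4).tolist())
e=T[1]-T[2];print(np.degrees(np.arctan2(e[1],e[0])),np.degrees(np.arctan2(*(T[0]-T[1])[1::-1]))-90)
# cap/tab in latest scene crop (scale 5): tabs tops and finger pads bottoms
f=lambda x,y,z:ray('scene',190+x/5-.4,180+y/5-.4,z)
t=np.array([f(134,247,.11),f(166,254,.11),f(218,207,.11),f(247,213,.11)]);print('tabs',t.round(4),t.mean(0))
g=[f(119,180,.155),f(255,121,.155)];print('fingers',np.round(g,4),np.mean(g,0))
for n,p in(('scene',(.534,.086,.112)),('top',(.534,.086,.112)),('scene',(.534,.086,.092))):print(n,proj(n,p))
E
```

```text
top board [0.5327 0.0851 0.012 ] [[0.5797, 0.1541, 0.012], [0.6015, 0.0377, 0.012], [0.4855, 0.0166, 0.012], [0.4641, 0.1321, 0.012]]
10.30611957837531 10.579523389233515
tabs [[0.5371 0.1176 0.11  ]
 [0.5204 0.11   0.11  ]
 [0.5473 0.0603 0.11  ]
 [0.532  0.0533 0.11  ]] [0.53420795 0.08532667 0.11      ]
fingers [[0.5245 0.1312 0.155 ]
 [0.5386 0.0413 0.155 ]] [0.53153591 0.08629085 0.155     ]
scene (np.float64(227.75103371475296), np.float64(224.96978028907057))
top (np.float64(210.59857558764122), np.float64(226.4864663658353))
scene (np.float64(228.16145315179227), np.float64(232.1558864277887))
```

>>> jog_arm([
  [[100,0,0,0.015,0,0,-0.005],[100,0,0,0.03,0,0,-0.007],[100,0,0,0.045,0,0,-0.007],[100,0,0,0.055,0,0,-0.007],[100,0,0,0.06,0,0,-0.007],[100,0,0,0.0625,0,0,-0.007],[100,0,0,0.0625,0,0,-0.007],[100,0,0,0.0625,0,0,-0.007]],
])

```text
clock: 3.37
eef_pos: [0.5337, 0.0862, 0.0796]
orientation: [[0.984, 0.181, 0.001], [0.181, -0.984, 0.0], [0.001, 0.0, -1.0]]
contact_force: [0.2, -0.3, 0.5]
width: 1.002
finger_force: 0.0
```

```bash
python3 - <<'E'
from h import *
togo(.533,.0855,.079,-79.6)
E
```

```text
t 3.3667 p [0.5337 0.0862 0.0796] yaw_y -79.59 q6 84.9 F [ 0.2 -0.3  0.5] T [ 0.002  0.035 -0.045] w 1.002 ff 0.0
shift [-0.0008  0.0006  0.0006] turn z 0.0002 tilt [ 1.1e-03  1.0e-04 -1.0e+00]
```

>>> jog_arm([
  [[75,0,0,0,0,0,0],[75,0,0,0,0,0,0],[75,0,0,0,0,0,0],[68,0,0,0,0,0,0],[64,0,0,0,0,0,0],[60,0,0,0,0,0,0],[56,0,0,0,0,0,0],[50,0,0,0,0,0,0],[50,0,0,0,0,0,0],[50,0,0,0,0,0,0],[50,0,0,0,0,0,0],[50,0,0,0,0,0,0]],
])

```text
clock: 4.37
eef_pos: [0.5339, 0.0863, 0.081]
orientation: [[0.983, 0.181, 0.002], [0.181, -0.983, 0.0], [0.002, 0.0, -1.0]]
contact_force: [-9.3, -0.9, 23.9]
width: 0.545
finger_force: 58.7
```

```bash
python3 - <<'E'
from h import *
togo(.533,.0855,.079,-79.6)
E
```

```text
t 4.3667 p [0.5339 0.0863 0.081 ] yaw_y -79.57 q6 84.9 F [-9.3 -0.9 23.9] T [-0.156  1.489  0.015] w 0.545 ff 58.675745129585266
shift [-0.001   0.0006  0.002 ] turn z 0.0005 tilt [ 2.2e-03  1.0e-04 -1.0e+00]
```

>>> jog_arm([
  [[50,-0.0004,0,-0.0007,0,0,0],[50,-0.0008,0,-0.0014,0,0,0],[50,-0.0008,0,-0.0018,0,0,0],[50,-0.0008,0,-0.0018,0,0,0]],
])

```text
clock: 4.7
eef_pos: [0.5331, 0.0862, 0.0813]
orientation: [[0.984, 0.181, 0.002], [0.181, -0.984, 0.0], [0.002, 0.0, -1.0]]
contact_force: [0.7, 0.4, 8.4]
width: 0.543
finger_force: 62.9
```

```bash
python3 - <<'E'
from h import *
togo(.533,.0855,.079,-79.6)
E
```

```text
t 4.7 p [0.5331 0.0862 0.0813] yaw_y -79.58 q6 84.9 F [0.7 0.4 8.4] T [ 0.097 -0.286  0.033] w 0.543 ff 62.90303906891495
shift [-0.0003  0.0007  0.0023] turn z 0.0003 tilt [ 1.9e-03  2.0e-04 -1.0e+00]
```

>>> jog_arm([
  [[50,0,0,0,0,0,-0.01],[50,0,0,0,0,0,-0.02],[50,0,0,0,0,0,-0.04],[50,0,0,0,0,0,-0.06],[50,0,0,0,0,0,-0.08],[50,0,0,0,0,0,-0.1]],
])

```text
clock: 5.2
eef_pos: [0.533, 0.0861, 0.0813]
orientation: [[0.96, 0.279, 0.001], [0.279, -0.96, 0.0], [0.001, 0.0, -1.0]]
contact_force: [0.4, 0.5, 9.0]
width: 0.545
finger_force: 63.3
```

```bash
python3 - <<'E'
from h import *
togo(.533,.0855,.0813,-70)
E
```

```text
t 5.2 p [0.533  0.0861 0.0813] yaw_y -73.81 q6 79.1 F [0.4 0.5 9. ] T [-0.001 -0.02  -0.12 ] w 0.545 ff 63.282131468877196
shift [-0.0002  0.0006 -0.    ] turn z -0.0665 tilt [ 1.4e-03  1.0e-04 -1.0e+00]
```

>>> jog_arm([
  [[50,0,0,-0.0005,0,0,-0.02],[50,0,0,-0.0005,0,0,-0.05],[50,0,0,-0.0005,0,0,-0.08],[50,0,0,-0.0005,0,0,-0.11],[50,0,0,-0.0005,0,0,-0.14],[50,0,0,-0.0005,0,0,-0.17],[50,0,0,-0.0005,0,0,-0.2]],
])

```text
clock: 5.78
eef_pos: [0.5326, 0.0861, 0.0813]
orientation: [[0.885, 0.465, 0.0], [0.465, -0.885, 0.0], [0.0, 0.0, -1.0]]
contact_force: [-0.7, -0.3, 5.6]
width: 0.542
finger_force: 62.3
```

```bash
python3 - <<'E'
from h import *
togo(.533,.0855,.0813,-60)
E
```

```text
t 5.7833 p [0.5326 0.0861 0.0813] yaw_y -62.31 q6 67.6 F [-0.7 -0.3  5.6] T [ 0.048 -0.082 -0.047] w 0.542 ff 62.29283526074141
shift [0.     0.0007 0.    ] turn z -0.0404 tilt [ 3.e-04  0.e+00 -1.e+00]
```

>>> jog_arm([
  [[50,0,0,0,0,0,-0.015],[50,0,0,0,0,0,-0.03],[50,0,0,0,0,0,-0.04],[50,0,0,0,0,0,-0.04]],
])

```text
clock: 6.12
eef_pos: [0.5326, 0.0861, 0.0813]
orientation: [[0.867, 0.499, 0.0], [0.499, -0.867, 0.0], [0.0, 0.0, -1.0]]
contact_force: [0.6, -0.0, 6.3]
width: 0.543
finger_force: 62.3
```

```bash
cat > r.py <<'E'
from h import *
togo(.533,.0855,.0813,-60)
E
python3 r.py
```

```text
t 6.1167 p [0.5326 0.0861 0.0813] yaw_y -60.06 q6 65.4 F [ 0.6 -0.   6.3] T [ 0.076 -0.098 -0.051] w 0.543 ff 62.298577681649476
shift [0.     0.0007 0.    ] turn z -0.0011 tilt [ 4.e-04  1.e-04 -1.e+00]
```

>>> jog_arm([
  [[50,0,0,0,0,0,-0.015],[50,0,0,0,0,0,-0.03],[50,0,0,0,0,0,-0.04],[50,0,0,0,0,0,-0.04]],
])

```text
clock: 6.45
eef_pos: [0.5326, 0.0861, 0.0813]
orientation: [[0.846, 0.533, 0.0], [0.533, -0.846, 0.0], [0.0, 0.0, -1.0]]
contact_force: [0.1, 0.7, 6.0]
width: 0.54
finger_force: 62.3
```

```bash
python3 r.py
```

```text
t 6.45 p [0.5326 0.0861 0.0813] yaw_y -57.77 q6 63.1 F [0.1 0.7 6. ] T [ 0.052 -0.047  0.004] w 0.54 ff 62.3070934927091
shift [-0.      0.0007  0.    ] turn z 0.039 tilt [ 3.e-04  0.e+00 -1.e+00]
```

>>> jog_arm([
  [[50,0,0,0,0,0,-0.015],[50,0,0,0,0,0,-0.03],[50,0,0,0,0,0,-0.045],[50,0,0,0,0,0,-0.045]],
])

```text
clock: 6.78
eef_pos: [0.5327, 0.0861, 0.0813]
orientation: [[0.821, 0.571, 0.0], [0.571, -0.821, 0.0], [0.0, 0.0, -1.0]]
contact_force: [0.2, 0.8, 5.7]
width: 0.546
finger_force: 62.3
```

```bash
python3 r.py
```

```text
t 6.7833 p [0.5327 0.0861 0.0813] yaw_y -55.18 q6 60.5 F [0.2 0.8 5.7] T [-0.011 -0.07   0.006] w 0.546 ff 62.313009125646204
shift [-0.0001  0.0007  0.    ] turn z 0.0842 tilt [ 4.e-04  1.e-04 -1.e+00]
```

>>> jog_arm([
  [[50,0,0,0,0,0,-0.015],[50,0,0,0,0,0,-0.03],[50,0,0,0,0,0,-0.045],[50,0,0,0,0,0,-0.045]],
])

```text
clock: 7.12
eef_pos: [0.5326, 0.0861, 0.0814]
orientation: [[0.794, 0.607, 0.0], [0.607, -0.794, 0.0], [0.0, 0.0, -1.0]]
contact_force: [0.6, -0.1, 6.1]
width: 0.543
finger_force: 62.3
```

```bash
python3 r.py
```

```text
t 7.1167 p [0.5326 0.0861 0.0814] yaw_y -52.6 q6 57.9 F [ 0.6 -0.1  6.1] T [ 0.043 -0.124 -0.013] w 0.543 ff 62.32193509815261
shift [-0.0001  0.0007  0.0001] turn z 0.1292 tilt [ 4.e-04  0.e+00 -1.e+00]
```

>>> jog_arm([
  [[50,0,0,0,0,0,-0.015],[50,0,0,0,0,0,-0.03],[50,0,0,0,0,0,-0.045],[50,0,0,0,0,0,-0.045]],
])

```text
clock: 7.45
eef_pos: [0.5326, 0.0861, 0.0813]
orientation: [[0.766, 0.643, 0.0], [0.643, -0.766, 0.0], [0.0, 0.0, -1.0]]
contact_force: [0.0, 0.3, 6.1]
width: 0.545
finger_force: 62.3
```

```bash
python3 r.py
```

```text
t 7.45 p [0.5326 0.0861 0.0813] yaw_y -50.02 q6 55.3 F [0.  0.3 6.1] T [ 0.046 -0.095  0.028] w 0.545 ff 62.32745110290125
shift [-0.0001  0.0007  0.    ] turn z 0.1742 tilt [ 3.e-04  1.e-04 -1.e+00]
```

>>> jog_arm([
  [[50,0,0,0,0,0,-0.015],[50,0,0,0,0,0,-0.03],[50,0,0,0,0,0,-0.045],[50,0,0,0,0,0,-0.045]],
])

```text
clock: 7.78
eef_pos: [0.5326, 0.0861, 0.0813]
orientation: [[0.737, 0.676, 0.0], [0.676, -0.737, 0.0], [0.0, 0.0, -1.0]]
contact_force: [-0.0, -0.4, 5.6]
width: 0.546
finger_force: 62.3
```

```bash
python3 r.py
```

```text
t 7.7833 p [0.5326 0.0861 0.0813] yaw_y -47.44 q6 52.7 F [-0.  -0.4  5.6] T [ 0.094 -0.07  -0.008] w 0.546 ff 62.331483566667885
shift [-0.0001  0.0007  0.    ] turn z 0.2192 tilt [ 3.e-04  1.e-04 -1.e+00]
```

>>> jog_arm([
  [[50,0,0,0,0,0,-0.015],[50,0,0,0,0,0,-0.03],[50,0,0,0,0,0,-0.045],[50,0,0,0,0,0,-0.045]],
])

```text
clock: 8.12
eef_pos: [0.5326, 0.0861, 0.0813]
orientation: [[0.705, 0.709, 0.0], [0.709, -0.705, 0.0], [0.0, 0.0, -1.0]]
contact_force: [0.0, -0.2, 5.9]
width: 0.547
finger_force: 62.3
```

```bash
python3 r.py
```

```text
t 8.1167 p [0.5326 0.0861 0.0813] yaw_y -44.86 q6 50.2 F [ 0.  -0.2  5.9] T [ 0.023 -0.043 -0.013] w 0.547 ff 62.3356042499654
shift [-0.0002  0.0007  0.    ] turn z 0.2642 tilt [ 3.e-04  0.e+00 -1.e+00]
```

>>> jog_arm([
  [[50,0,0,0,0,0,-0.015],[50,0,0,0,0,0,-0.03],[50,0,0,0,0,0,-0.045],[50,0,0,0,0,0,-0.045]],
])

```text
clock: 8.45
eef_pos: [0.5326, 0.0861, 0.0813]
orientation: [[0.673, 0.74, 0.0], [0.74, -0.673, 0.0], [0.0, 0.0, -1.0]]
contact_force: [0.0, 0.2, 5.6]
width: 0.54
finger_force: 62.3
```

```bash
python3 r.py
```

```text
t 8.45 p [0.5326 0.0861 0.0813] yaw_y -42.28 q6 47.6 F [0.  0.2 5.6] T [ 0.079 -0.009 -0.034] w 0.54 ff 62.33902471605688
shift [-0.0002  0.0007  0.    ] turn z 0.3092 tilt [ 4.e-04  1.e-04 -1.e+00]
```

>>> jog_arm([
  [[50,0,0,0,0,0,-0.015],[50,0,0,0,0,0,-0.03],[50,0,0,0,0,0,-0.045],[50,0,0,0,0,0,-0.045]],
])

```text
clock: 8.78
eef_pos: [0.5326, 0.0861, 0.0813]
orientation: [[0.639, 0.769, 0.0], [0.769, -0.639, 0.0], [0.0, 0.0, -1.0]]
contact_force: [-0.1, 0.5, 7.0]
width: 0.55
finger_force: 62.3
```

```bash
python3 r.py
```

```text
t 8.7833 p [0.5326 0.0861 0.0813] yaw_y -39.7 q6 45.0 F [-0.1  0.5  7. ] T [ 0.069 -0.028 -0.001] w 0.55 ff 62.34258397947997
shift [-0.0002  0.0007  0.    ] turn z 0.3542 tilt [ 3.e-04  1.e-04 -1.e+00]
```

>>> jog_arm([
  [[50,0,0,0,0,0,-0.015],[50,0,0,0,0,0,-0.03],[50,0,0,0,0,0,-0.045],[50,0,0,0,0,0,-0.045]],
])

```text
clock: 9.12
eef_pos: [0.5326, 0.0861, 0.0813]
orientation: [[0.604, 0.797, 0.0], [0.797, -0.604, 0.0], [0.0, 0.0, -1.0]]
contact_force: [0.5, -0.8, 6.6]
width: 0.541
finger_force: 62.3
```

```bash
python3 r.py
```

```text
t 9.1167 p [0.5326 0.0861 0.0813] yaw_y -37.13 q6 42.4 F [ 0.5 -0.8  6.6] T [ 0.061 -0.084  0.017] w 0.541 ff 62.346373717300594
shift [-0.0003  0.0007  0.    ] turn z 0.3992 tilt [ 3.e-04  1.e-04 -1.e+00]
```

>>> jog_arm([
  [[50,0,0,0,0,0,-0.015],[50,0,0,0,0,0,-0.03],[50,0,0,0,0,0,-0.045],[50,0,0,0,0,0,-0.045]],
])

```text
clock: 9.45
eef_pos: [0.5327, 0.0861, 0.0813]
orientation: [[0.567, 0.824, 0.001], [0.824, -0.567, 0.0], [0.0, 0.0, -1.0]]
contact_force: [0.8, -0.7, 4.8]
width: 0.542
finger_force: 62.2
```

```bash
python3 r.py
```

```text
t 9.45 p [0.5327 0.0861 0.0813] yaw_y -34.55 q6 39.8 F [ 0.8 -0.7  4.8] T [ 0.025 -0.203 -0.069] w 0.542 ff 62.1890873007942
shift [-0.0003  0.0006  0.    ] turn z 0.4442 tilt [ 6.e-04  0.e+00 -1.e+00]
```

>>> jog_arm([
  [[50,0,0,0,0,0,-0.01],[50,0,0,0,0,0,-0.02],[50,0,0,0,0,0,-0.03],[50,0,0,0,0,0,-0.03]],
])

```text
clock: 9.78
eef_pos: [0.5329, 0.0861, 0.0814]
orientation: [[0.542, 0.84, 0.001], [0.84, -0.542, 0.0], [0.001, 0.001, -1.0]]
contact_force: [2.9, -1.0, 4.1]
width: 0.542
finger_force: 62.2
```

```bash
python3 r.py
```

```text
t 9.7833 p [0.5329 0.0861 0.0814] yaw_y -32.84 q6 38.1 F [ 2.9 -1.   4.1] T [-0.062 -0.816 -0.101] w 0.542 ff 62.18500121163288
shift [-0.0005  0.0004  0.0001] turn z 0.474 tilt [ 0.0012  0.     -1.    ]
```

>>> jog_arm([
  [[50,0,0,0,0,0,-0.005],[50,0,0,0,0,0,-0.01],[50,0,0,0,0,0,-0.015],[50,0,0,0,0,0,-0.015]],
])

```text
clock: 10.12
eef_pos: [0.533, 0.0861, 0.0813]
orientation: [[0.53, 0.848, 0.001], [0.848, -0.53, 0.0], [0.001, 0.001, -1.0]]
contact_force: [6.9, -0.5, 5.1]
width: 0.544
finger_force: 62.1
```

```bash
python3 r.py
```

```text
t 10.1167 p [0.533  0.0861 0.0813] yaw_y -32.02 q6 37.3 F [ 6.9 -0.5  5.1] T [-0.09  -1.002 -0.108] w 0.544 ff 62.11826981976628
shift [-0.0005  0.0003  0.    ] turn z 0.4883 tilt [ 0.0014  0.     -1.    ]
```

>>> jog_arm([
  [[50,0.0002,0.0003,0,0,0,0],[50,0.0003,0.0006,0,0,0,0],[50,0.0003,0.0006,0,0,0,-0.005],[50,0.0003,0.0006,0,0,0,-0.01]],
])

```text
clock: 10.45
eef_pos: [0.5333, 0.086, 0.0813]
orientation: [[0.522, 0.853, 0.0], [0.853, -0.522, 0.0], [0.0, 0.0, -1.0]]
contact_force: [2.6, -0.5, 7.2]
width: 0.545
finger_force: 62.6
```

```bash
python3 r.py
```

```text
t 10.45 p [0.5333 0.086  0.0813] yaw_y -31.45 q6 36.7 F [ 2.6 -0.5  7.2] T [-0.084 -0.579 -0.132] w 0.545 ff 62.58531544182915
shift [-0.0006  0.      0.    ] turn z 0.4983 tilt [ 4.e-04  0.e+00 -1.e+00]
```

>>> jog_arm([
  [[50,0,0,0,0,0,-0.005],[50,0,0,0,0,0,-0.01],[50,0,0,0,0,0,-0.015],[50,0,0,0,0,0,-0.015]],
])

```text
clock: 10.78
eef_pos: [0.5335, 0.086, 0.0813]
orientation: [[0.509, 0.861, 0.001], [0.861, -0.509, 0.0], [0.001, 0.001, -1.0]]
contact_force: [4.4, -1.0, 6.1]
width: 0.54
finger_force: 62.4
```

```bash
python3 r.py
```

```text
t 10.7833 p [0.5335 0.086  0.0813] yaw_y -30.58 q6 35.9 F [ 4.4 -1.   6.1] T [-0.065 -0.717 -0.103] w 0.54 ff 62.43121882493142
shift [-0.0007 -0.0001  0.    ] turn z 0.5134 tilt [ 9.e-04  1.e-04 -1.e+00]
```

>>> jog_arm([
  [[50,0.0002,0.0003,0,0,0,-0.005],[50,0.0002,0.0004,0,0,0,-0.01],[50,0.0002,0.0004,0,0,0,-0.015],[50,0.0002,0.0004,0,0,0,-0.02],[50,0.0002,0.0004,0,0,0,-0.02]],
])

```text
clock: 11.2
eef_pos: [0.5338, 0.086, 0.0813]
orientation: [[0.491, 0.871, 0.001], [0.871, -0.491, 0.0], [0.0, 0.001, -1.0]]
contact_force: [3.3, -1.5, 5.5]
width: 0.545
finger_force: 62.6
```

```bash
python3 r.py
```

```text
t 11.2 p [0.5338 0.086  0.0813] yaw_y -29.44 q6 34.7 F [ 3.3 -1.5  5.5] T [ 0.015 -0.586 -0.16 ] w 0.545 ff 62.55029573163483
shift [-0.0009 -0.0005  0.    ] turn z 0.5334 tilt [ 7.e-04  1.e-04 -1.e+00]
```

>>> jog_arm([
  [[50,0.0001,0.0002,0,0,0,-0.005],[50,0.0001,0.0002,0,0,0,-0.01],[50,0.0001,0.0002,0,0,0,-0.015],[50,0.0001,0.0002,0,0,0,-0.02],[50,0.0001,0.0002,0,0,0,-0.02]],
])

```text
clock: 11.62
eef_pos: [0.534, 0.086, 0.0814]
orientation: [[0.474, 0.88, 0.0], [0.88, -0.474, 0.0], [0.0, 0.0, -1.0]]
contact_force: [2.7, -1.4, 6.8]
width: 0.542
finger_force: 62.7
```

```bash
python3 r.py
```

```text
t 11.6167 p [0.534  0.086  0.0814] yaw_y -28.3 q6 33.6 F [ 2.7 -1.4  6.8] T [-0.072 -0.441 -0.203] w 0.542 ff 62.65619351703208
shift [-0.0009 -0.0006  0.0001] turn z 0.5532 tilt [ 4.e-04  1.e-04 -1.e+00]
```

>>> jog_arm([
  [[50,0.0001,0.0002,0,0,0,-0.005],[50,0.0001,0.0002,0,0,0,-0.01],[50,0.0001,0.0002,0,0,0,-0.015],[50,0.0001,0.0002,0,0,0,-0.015]],
])

```text
clock: 11.95
eef_pos: [0.534, 0.086, 0.0813]
orientation: [[0.461, 0.887, -0.0], [0.887, -0.461, 0.0], [0.0, -0.0, -1.0]]
contact_force: [-0.2, -1.8, 7.6]
width: 0.548
finger_force: 62.9
```

```bash
python3 r.py
```

```text
t 11.95 p [0.534  0.086  0.0813] yaw_y -27.45 q6 32.7 F [-0.2 -1.8  7.6] T [-0.013 -0.228 -0.379] w 0.548 ff 62.94400856480934
shift [-0.0009 -0.0007  0.    ] turn z 0.568 tilt [-0.e+00  2.e-04 -1.e+00]
```

The torque has risen to 0.38 N m, which is the stop. I ease back slightly and test the lift.

>>> jog_arm([
  [[50,0,0,0,0,0,0.008],[50,0,0,-0.0005,0,0,0.015],[50,0,0,-0.001,0,0,0.015],[50,0,0,-0.002,0,0,0.015],[50,0,0,-0.003,0,0,0.015],[50,0,0,-0.004,0,0,0.015],[50,0,0,-0.004,0,0,0.015]],
])

```text
clock: 12.53
eef_pos: [0.5338, 0.0862, 0.0842]
orientation: [[0.474, 0.88, -0.001], [0.88, -0.474, 0.0], [-0.0, -0.001, -1.0]]
contact_force: [7.4, 1.7, -5.7]
width: 0.54
finger_force: 64.3
```

```bash
python3 r.py
```

```text
t 12.5333 p [0.5338 0.0862 0.0842] yaw_y -28.3 q6 33.6 F [ 7.4  1.7 -5.7] T [ 0.309 -1.134 -0.196] w 0.54 ff 64.26326561719179
shift [-0.001  -0.0004  0.0029] turn z 0.5532 tilt [-9.e-04  2.e-04 -1.e+00]
```

>>> jog_arm([
  [[50,0.0002,0.0004,0,0,0,0],[50,0.0003,0.0006,-0.0005,0,0,0],[50,0.0003,0.0006,-0.001,0,0,0],[50,0.0003,0.0006,-0.0015,0,0,0],[50,0.0003,0.0006,-0.0015,0,0,0]],
])

```text
clock: 12.95
eef_pos: [0.534, 0.086, 0.086]
orientation: [[0.474, 0.88, -0.002], [0.88, -0.474, -0.0], [-0.001, -0.002, -1.0]]
contact_force: [0.6, 1.9, -9.5]
width: 0.539
finger_force: 63.3
```

```bash
python3 r.py
```

```text
t 12.95 p [0.534 0.086 0.086] yaw_y -28.3 q6 33.6 F [ 0.6  1.9 -9.5] T [ 0.331 -0.058 -0.213] w 0.539 ff 63.292180728167295
shift [-0.0009 -0.0007  0.0047] turn z 0.5532 tilt [-2.e-03 -1.e-04 -1.e+00]
```

>>> jog_arm([
  [[50,0,0,0,0,0,0.006],[50,0,0,-0.0005,0,0,0.012],[50,0,0,-0.001,0,0,0.012],[50,0,0,-0.0015,0,0,0.012],[50,0,0,-0.0015,0,0,0.012]],
])

```text
clock: 13.37
eef_pos: [0.5343, 0.0858, 0.088]
orientation: [[0.485, 0.875, -0.001], [0.875, -0.485, -0.0], [-0.001, -0.001, -1.0]]
contact_force: [-5.9, -1.4, -5.9]
width: 0.544
finger_force: 64.4
```

```bash
python3 r.py; python3 - <<'E'
from h import *
a=snap('scene','s2.png');cv2.imwrite('pics/c3.png',cv2.resize(a[190:270,190:270],(600,600),interpolation=2))
E
```

```text
t 13.3667 p [0.5343 0.0858 0.088 ] yaw_y -28.99 q6 34.2 F [-5.9 -1.4 -5.9] T [-0.038  0.951 -0.149] w 0.544 ff 64.39901540055871
shift [-0.0009 -0.0009  0.0067] turn z 0.5412 tilt [-1.2e-03 -3.0e-04 -1.0e+00]
```

View pics/c3.png

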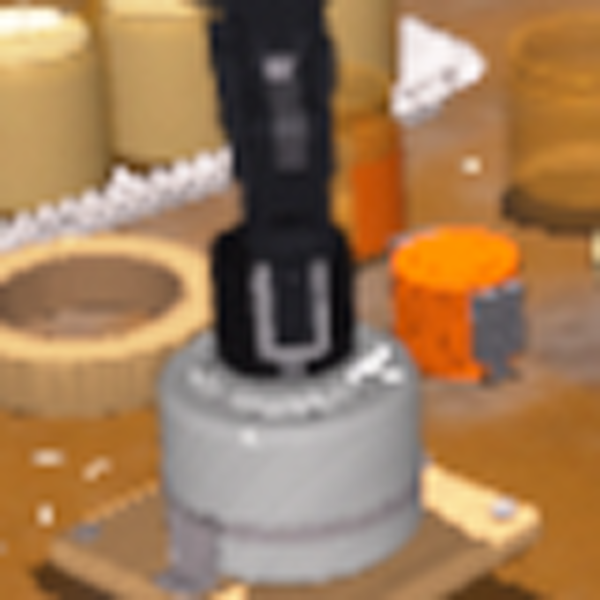

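The crop shows the cap's bottom edge at about (285,375), above the deck, with the tab squarely in the pad, so it has come free of the lugs. Lifting on.

>>> jog_arm([
  [[50,-0.0002,-0.0004,-0.001,0,0,0],[50,-0.0002,-0.0004,-0.003,0,0,0],[50,-0.0002,-0.0004,-0.006,0,0,0],[50,-0.0002,-0.0004,-0.009,0,0,0],[50,-0.0002,-0.0004,-0.012,0,0,0],[50,-0.0002,-0.0004,-0.015,0,0,0],[50,-0.0002,-0.0004,-0.015,0,0,0]],
])

```text
clock: 14.0
eef_pos: [0.535, 0.0861, 0.1043]
orientation: [[0.485, 0.875, 0.002], [0.875, -0.485, 0.0], [0.001, 0.002, -1.0]]
contact_force: [-0.1, 0.0, -1.5]
width: 0.54
finger_force: 65.6
```

```bash
python3 r.py
```

```text
t 14.0 p [0.535  0.0861 0.1043] yaw_y -28.98 q6 34.3 F [-0.1  0.  -1.5] T [-0.034 -0.01   0.012] w 0.54 ff 65.56245161220431
shift [-0.0015 -0.0015  0.023 ] turn z 0.5413 tilt [ 2.3e-03  2.0e-04 -1.0e+00]
```

>>> jog_arm([
  [[50,0,0,-0.01,0,0,0],[50,0,0,-0.03,0,0,0],[50,0,0,-0.05,0,0,0],[50,-0.01,0.005,-0.065,0,0,0],[50,-0.03,0.016,-0.075,0,0,0],[50,-0.055,0.03,-0.08,0,0,0],[50,-0.08,0.044,-0.08,0,0,0],[50,-0.105,0.058,-0.08,0,0,0],[50,-0.13,0.072,-0.08,0,0,0],[50,-0.155,0.086,-0.08,0,0,0],[50,-0.18,0.1,-0.08,0,0,0],[50,-0.19,0.105,-0.08,0,0,0]],
])

```text
clock: 15.0
eef_pos: [0.5339, -0.1341, 0.1838]
orientation: [[0.486, 0.874, 0.001], [0.874, -0.486, -0.001], [-0.0, 0.001, -1.0]]
contact_force: [-1.9, 0.0, -1.0]
width: 0.542
finger_force: 65.6
```

```bash
python3 - <<'E'
from h import *
togo(.5305,-.3588,.1,-29)
E
```

```text
t 15.0 p [ 0.5339 -0.1341  0.1838] yaw_y -29.11 q6 11.2 F [-1.9  0.  -1. ] T [ 0.051 -0.022 -0.011] w 0.542 ff 65.56840008124709
shift [-0.198   0.1063  0.084 ] turn z -0.0019 tilt [ 7.e-04 -7.e-04 -1.e+00]
```

>>> jog_arm([
  [[50,-0.015,0.008,0,0,0,0],[50,-0.04,0.022,0,0,0,0],[50,-0.065,0.035,0,0,0,0],[50,-0.09,0.049,0,0,0,0],[50,-0.115,0.062,0.01,0,0,0],[50,-0.14,0.076,0.02,0,0,0],[50,-0.165,0.09,0.04,0,0,0],[50,-0.18,0.098,0.06,0,0,0],[50,-0.19,0.103,0.08,0,0,0],[50,-0.197,0.106,0.095,0,0,0],[50,-0.197,0.106,0.1,0,0,0],[50,-0.197,0.106,0.1,0,0,0]],
])

```text
clock: 16.0
eef_pos: [0.5309, -0.3542, 0.0821]
orientation: [[0.485, 0.875, -0.002], [0.875, -0.485, 0.001], [0.0, -0.002, -1.0]]
contact_force: [-0.3, 0.4, -1.1]
width: 0.545
finger_force: 65.6
```

```bash
python3 - <<'E'
from h import *
a=snap('top','t3.png');s=snap('scene','s3.png')
togo(.5305,-.3588,.0133,-29)
o=np.zeros((400,800,3),np.uint8);o[:,:400]=cv2.resize(a[170:290,320:440],(400,400));o[:,400:]=cv2.resize(s[80:200,330:450],(400,400));cv2.imwrite('pics/c4.png',o)
E
```

```text
t 16.1 p [ 0.5319 -0.3543  0.0843] yaw_y -28.96 q6 -8.0 F [ 0.5 -0.2 -1.2] T [-0.085  0.036 -0.057] w 0.538 ff 65.57087000459433
shift [-0.0046  0.0009  0.071 ] turn z 0.0007 tilt [ 1.e-03 -6.e-04 -1.e+00]
```

View pics/c4.png

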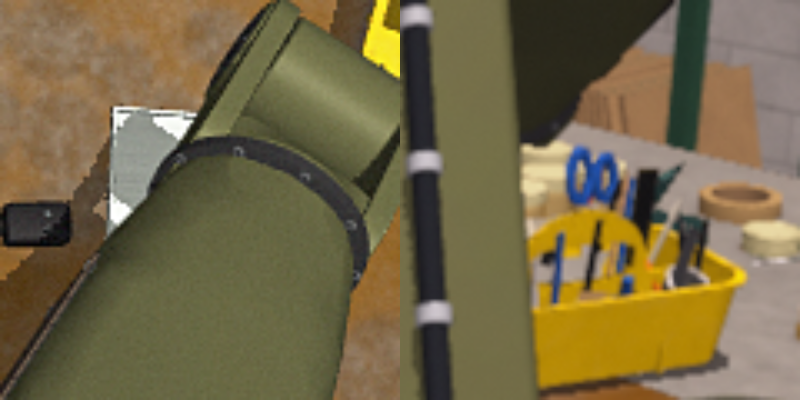

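The arm hides the tray: only its left corner shows, at crop (150,140). The measured tray centre stands, so I lower by force feel.

>>> jog_arm([
  [[50,-0.002,0,0.01,0,0,0],[50,-0.0045,0.001,0.025,0,0,0],[50,-0.0045,0.001,0.04,0,0,0],[50,-0.0045,0.001,0.052,0,0,0],[50,-0.0045,0.001,0.06,0,0,0],[50,-0.0045,0.001,0.065,0,0,0],[50,-0.0045,0.001,0.0675,0,0,0],[50,-0.0045,0.001,0.0675,0,0,0],[50,-0.0045,0.001,0.0675,0,0,0]],
])

```text
clock: 16.85
eef_pos: [0.5302, -0.3594, 0.0161]
orientation: [[0.485, 0.875, 0.001], [0.875, -0.485, -0.0], [-0.0, 0.001, -1.0]]
contact_force: [0.2, 0.8, -0.7]
width: 0.539
finger_force: 65.6
```

```bash
python3 - <<'E'
from h import *
togo(.5305,-.3588,.0133,-29)
E
```

```text
t 16.85 p [ 0.5302 -0.3594  0.0161] yaw_y -28.99 q6 -8.4 F [ 0.2  0.8 -0.7] T [0.02  0.018 0.035] w 0.539 ff 65.56718721985817
shift [ 0.0006 -0.      0.0028] turn z 0.0002 tilt [ 6.e-04 -5.e-04 -1.e+00]
```

>>> jog_arm([
  [[50,0,0,0.001,0,0,0],[50,0,0,0.002,0,0,0],[50,0,0,0.0028,0,0,0],[50,0,0,0.0028,0,0,0],[50,0,0,0.0028,0,0,0]],
])

```text
clock: 17.27
eef_pos: [0.5301, -0.3594, 0.0135]
orientation: [[0.485, 0.875, 0.001], [0.875, -0.485, -0.0], [-0.0, 0.001, -1.0]]
contact_force: [-1.7, 0.1, 4.9]
width: 0.538
finger_force: 67.6
```

```bash
python3 r.py
```

```text
t 17.2667 p [ 0.5301 -0.3594  0.0135] yaw_y -28.99 q6 -8.4 F [-1.7  0.1  4.9] T [ 0.29   0.316 -0.043] w 0.538 ff 67.57853340357542
shift [ 0.3905 -0.2131 -0.0681] turn z 0.5412 tilt [ 6.e-04 -5.e-04 -1.e+00]
```

Touchdown at 5 N. I open gradually, lowering the tool to offset the pads' backward swing.

>>> jog_arm([
  [[57,0,0,0.0003,0,0,0],[60,0,0,0.0007,0,0,0],[63,0,0,0.001,0,0,0],[66,0,0,0.0015,0,0,0],[69,0,0,0.002,0,0,0],[72,0,0,0.0024,0,0,0],[75,0,0,0.0028,0,0,0],[79,0,0,0.0028,0,0,0],[84,0,0,0.0028,0,0,0],[90,0,0,0.0028,0,0,0],[100,0,0,0.0028,0,0,0],[100,0,0,0.0028,0,0,0]],
])

```text
clock: 18.27
eef_pos: [0.53, -0.3592, 0.01]
orientation: [[0.485, 0.875, 0.0], [0.875, -0.485, -0.0], [-0.0, 0.0, -1.0]]
contact_force: [-0.2, -0.1, -0.5]
width: 0.998
finger_force: 0.0
```

```bash
python3 r.py
```

```text
t 18.2667 p [ 0.53   -0.3592  0.01  ] yaw_y -28.99 q6 -8.4 F [-0.2 -0.1 -0.5] T [-0.051 -0.034 -0.048] w 0.998 ff 0.0
shift [ 0.3905 -0.2129 -0.0713] turn z 0.5412 tilt [ 1.e-04 -0.e+00 -1.e+00]
```

Now straight up, then back towards the base to clear the view.

>>> jog_arm([
  [[100,0,0,-0.005,0,0,0],[100,0,0,-0.015,0,0,0],[100,0,0,-0.03,0,0,0],[100,0,0,-0.05,0,0,0],[100,0,0,-0.075,0,0,0],[100,0,0,-0.1,0,0,0],[100,0,0,-0.125,0,0,0],[100,0,0,-0.15,0,0,0],[100,0,0,-0.175,0,0,0],[100,0,0,-0.2,0,0,0],[100,0,0,-0.22,0,0,0],[100,0,0,-0.22,0,0,0]],
])

```text
clock: 19.27
eef_pos: [0.5308, -0.3598, 0.236]
orientation: [[0.485, 0.875, 0.006], [0.875, -0.485, -0.005], [-0.001, 0.008, -1.0]]
contact_force: [0.2, -0.1, 0.9]
width: 1.005
finger_force: 0.0
```

>>> jog_arm([
  [[100,-0.02,-0.005,0,0,0,0],[100,-0.045,-0.01,0,0,0,0],[100,-0.07,-0.02,0,0,0,0],[100,-0.1,-0.035,0,0,0,0],[100,-0.13,-0.05,0,0,0,0],[100,-0.16,-0.065,0,0,0,0],[100,-0.19,-0.085,0,0,0,0],[100,-0.22,-0.105,0,0,0,0],[100,-0.24,-0.125,0,0,0,0],[100,-0.25,-0.14,0,0,0,0],[100,-0.25,-0.14,0,0,0,0]],
])

```text
clock: 20.18
eef_pos: [0.2832, -0.5107, 0.2306]
orientation: [[0.487, 0.873, -0.0], [0.873, -0.487, -0.0], [-0.001, -0.0, -1.0]]
contact_force: [0.6, -0.5, -0.4]
width: 1.004
finger_force: 0.0
```

```bash
python3 - <<'E'
from h import *
a=snap('top','t4.png');togo(.2,-.5,.23,-29)
cv2.imwrite('pics/c5.png',cv2.resize(a[130:320,150:440],(800,524),interpolation=2))
E
```

```text
t 20.2333 p [ 0.285  -0.5103  0.2306] yaw_y -29.13 q6 -35.3 F [ 0.2 -0.1 -0.2] T [ 0.029 -0.048 -0.017] w 0.999 ff 0.0
shift [-0.0324 -0.0792  0.0006] turn z -0.0022 tilt [ 2.e-04 -5.e-04 -1.e+00]
```

View pics/c5.png

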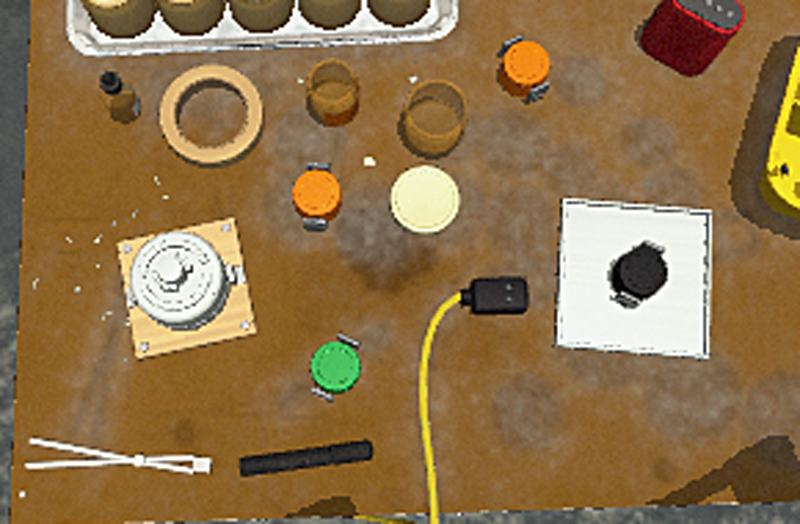

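The cap stands upright in the middle of the tray at crop (640,272). The canister at (178,275) is open, and the other things look unmoved. Handing in.

```bash
python3 -c "
from cell import env
print(env.close_job())"
```

```text
the job is handed in; nothing more can be done
None
```

I turned the cap to its stop with the tabs held in (about 0.38 N m at most), lifted it off and stood it upright in the tray; the last picture shows nothing else moved, and the job was handed in at about 20 s.

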